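# Fit the bayonet die collar on a clay extruder

## Robot

A 6-joint arm with a two-finger parallel gripper is mounted at the origin on the work surface. World frame = base frame: x ahead of the robot, y to its left, z up, the work surface at z = 0. Lengths are in m, angles in rad, forces in N, time in s.
With the tool pointing down it reaches from about 0.25 to 0.725 m from the base axis. Payload 4 kg.
Tool frame: the origin (TCP) lies between the finger pads; the fingertips stand 22 mm ahead of it and the grasp point (between the pads) lies 3 mm ahead of it (robot.tcp_to_tips is the distance from the TCP to the fingertips, in m); z points along the fingers, x is the direction in which the jaws open and shut, and the axes are right-handed (so a half turn about z gives the same grasp; the last joint's range is limited). The gripper opens to 85 mm and grips with 20 to 120 N. Pads are 22 mm wide; open, the fingers measure 114 mm over their backs; the gripper's body (76 mm by 85 mm) begins 54 mm behind the grasp point. The pads swing forward as they close: fully open they stand 13 mm farther back than shut.
Start: joints at [-1.342, 0.241, 0.005, 1.335, 0, 1.571], TCP at [0.113, -0.487, 0.253] pointing down, gripper open.
Joint ranges: [-2.72, 2.72], [-1.05, 1.87], [-1.09, 1.28], [-1.99, 2.15], [-1.42, 1.44], [-3.14, 3.14]. Speed limits (rad/s): [2.79, 2.79, 3.14, 3.14, 3.14, 3.14].

## Interface

Orientations are given as [roll, pitch, yaw] about the fixed x, y, z axes, in that order (R = Rz(yaw) Ry(pitch) Rx(roll)).
In Python, from station import readout, grab_frame, calibration, order, robot gives the robot as it stands.
- The arm moves only by the tool drive_tool, never from a script. Its arguments are lists of equal length, an entry for each row: "slide": the shift along the tool's x, y, z in mm, a list of three; "angular": the turn, a rotation vector about the tool's x, y, z in degrees, a list of three; "jaw": the closure, from 0 (fully open) to 1 (shut). In form: {"slide": [[tx, ty, tz], ...], "angular": [[ax, ay, az], ...], "jaw": [jaw, ...]}. A call has exactly 5 rows; each row shifts and turns the pose as measured when the row begins, along the tool's axes as they then stand; what a row does not reach is not made up. A row lasts 1/8 s, in which the tool goes at most 62.5 mm and 10.7 degrees, less where a joint would pass 70% of its speed; a pose out of reach is approached as far as the arm can. A call is refused whole if a number of a shift passes 62.5 or a number of a turn 10.7, either way. A call with a gripper value outside its range is refused whole. The fingers move at their own pace and stop on an object; "newtons" is the grip in N (left out, the last holds). Time passes only in rows, so rows that do not move let the fingers close, or fill a call up. It gives the time, the measured TCP pose, the force and the opening at its end, in the units of the state.
- readout.state(): the state, without advancing time (a new reading comes with each control period).
- grab_frame(name): name is "scene" or "top" or "wrist"; returns the picture (400x640x3 uint8, blue, green, red); there is no depth.
- calibration(name): a dict with "intrinsics" (3x3 intrinsics, pixels), "R" (3x3) and "t" (3): a world point X has camera coordinates R X + t. Camera axes: x right, y down, z forward; pixel columns grow to the right and rows downward; lengths in m; the calibration is good to about 2 mm. A picture is of the moment at which its call begins: read the wrist's pose just before it. calibration takes no time and is no camera call; for the wrist camera it gives the pose at the moment of the call.
- order.close_job(): hands the job in, once; it reports no verdict.
The state is a dict: "time": time; "qpos": joint angles; "dq": joint speeds; "tau": joint torques, N m; "tool_pos": TCP position; "eef_rot": TCP orientation; "contact_force": force on the tool from outside, world axes, zero at the start; "ft_torque": the same for the moment, N m; "finger_gap": finger opening in m.
Only numpy, scipy, OpenCV 4.12 (cv2) and the standard library are available. Lean on these libraries where they do the work, as an engineer would, in place of code of your own. Each camera call takes 0.05 s, during which the arm holds its last target. There are 200 camera calls.

## Task

Fit the knurled die collar on the upright barrel of the clay extruder: lower it over the barrel mouth, turn it until its hidden keyways drop over the barrel's pins, and push it down against the spring until it is fully home. Finish while still holding it pushed home, because the spring lifts it again if you let go. Leave the brush pot, the glue bottle and the tape roll alone.

Things in the scene. Friction and masses are not known exactly. Their poses are not given: they have to be found in the camera images.
- collar_mid (a point): Centre (half-way up, on the axis) of the loose die collar: a round aluminium cap with a knurled side and a black star on its closed top, 56 mm outside diameter, 44 mm high, 0.10 to 0.19 kg. It starts standing on the table, open end down, axis (z) upright. Gripping it at any yaw is equally good.
- collar_edge (a point): Centre of the collar's open lower edge, 22 mm below its centre. Bore 40 mm across, 38 mm deep, then the 6 mm closed top. In the bore, unseen from outside, are three keyways 120 degrees apart, 11 mm wide, cut out to 50 mm diameter over the whole depth; one points along the collar's +x.
- mouth (a point): Centre of the upper end of the extruder barrel, on its axis, 100 mm above the table; z up. The barrel is a fixed upright aluminium tube, 37 mm in diameter, chamfered to 31 mm over its top 6 mm. The collar is fully home when its closed top stops on this end: the collar's centre is then 16 mm below the mouth.
- pin_level (a point): Point on the barrel's axis level with the tops of its three pins, 19 mm below the mouth. The pins are round steel, 6 mm thick, 120 degrees apart, sticking out to 47 mm diameter. Which way they point differs every time; this point's axes do not tell. A collar lowered on the barrel stands on them, its centre 3 mm above the mouth, until it is turned.
- base (a point): Underside centre of the fixed wooden base, on the table: 110 x 110 x 20 mm, with a 60 mm round steel foot up to 32 mm. Keyways must meet the pins within about 0.1 rad; the turn needed is never over 120 degrees, either way. The collar then drops freely 11 mm to the spring ring, and goes 8 mm more against the spring until home.
- spring_ring (a joint): How far the steel spring ring around the barrel is pushed down, in m: 0 free (its top 30 mm below the mouth), 0.008 with the collar fully home. The spring pushes up with about 3 N at 0 and 10 N at 0.008, more than the collar's weight.
- brush_pot_mid (a point): Centre of the white ceramic brush pot, 72 mm in diameter, 85 mm high, brushes up to 160 mm; a bystander.
- glue_mid (a point): Centre of the white glue bottle, 52 mm in diameter, 120 mm high; a bystander.
- tape_mid (a point): Centre of the cardboard tape roll lying flat, 90 mm in diameter, 24 mm high; a bystander.
Mind the look-alikes: they are no part of the job. Leave any red or yellow look-alike of the part that bears collar_mid alone.

How it is judged:
At the end, for the whole second after the job is handed in: Through the last second the collar is on the barrel (axis within 4 mm, tilt under 0.1 rad), its centre at least 13.5 mm below the mouth (home is 16 mm) with the spring ring pushed down more than 6 mm, and the robot is still in contact with the collar with more than 2 N (value of joint spring_ring above 0.006 m and z of collar_mid in the frame of mouth below -0.0135 m and horizontal distance between collar_mid and mouth below 0.004 m and angle between collar_mid's own z axis and vertical below 0.1 rad and contact force between any of the fingers, the arm and collar above 2 N); the arm keeps its last pose, push and grip.
It fails at once if the brush pot is disturbed (distance of brush_pot_mid from where it was at the start of the episode above 0.02 m).
It fails at once if the glue bottle is disturbed (distance of glue_mid from where it was at the start of the episode above 0.02 m).
It fails at once if the tape roll is disturbed (distance of tape_mid from where it was at the start of the episode above 0.02 m).
It also fails if it takes over 72 s, if anything falls off the work surface, if the arm or the gripper's body presses on something with over 40 N, if the wrist force passes 120 N, or if a joint passes its speed limit or range.

## Working session

There is one attempt and no reset: what is moved stays moved. The work goes in short steps, Python scripts to look and compute and a tool call to move; the robot and the scene stay as the last step left them, time stands still between calls to the robot, and variables do not carry over. Pictures are saved under pics/ and viewed, on a budget of 10 in all, crops included, one or two more only if the job needs it, and the job is handed in when it is done.

Besides the shell and the picture viewer there is one more tool, called after "Emit:" as name(argument=value, ...) on one line, values as JSON. drive_tool: Moves the arm, as the interface text tells. Its arguments: {"type":"object","properties":{"slide":{"type":"array","items":{"type":"array","items":{"type":"number"}}},"angular":{"type":"array","items":{"type":"array","items":{"type":"number"}}},"jaw":{"type":"array","items":{"type":"number"}},"newtons":{"type":"number"}},"required":["slide","angular","jaw"]}

```bash
ls; mkdir -p pics
python3 - <<'E'
from station import readout, grab_frame, calibration, robot
import cv2, numpy as np
print(readout.state())
a=grab_frame("scene");b=grab_frame("top")
cv2.imwrite("pics/scene1.png",a);cv2.imwrite("pics/top1.png",b)
for n in("scene","top","wrist"):
    c=calibration(n);print(n,{k:np.round(v,3).tolist() for k,v in c.items()})
E
```

```text
pics
{'time': 0.0, 'qpos': array([-1.34200586e+00,  2.41400848e-01,  3.71726435e-03,  1.33519277e+00,
        1.47562965e-05,  1.57081686e+00]), 'dq': array([ 9.54921656e-04, -2.31505459e-03,  7.17199831e-04, -9.66829110e-05,
        1.82659744e-03, -6.19909993e-04]), 'tau': array([ 1.01026173e-03, -3.72319043e+01,  2.52408153e+01,  1.68149936e-02,
        1.85698118e-04,  2.38213012e-06]), 'tool_pos': array([ 0.11327074, -0.48639803,  0.25241631]), 'eef_rot': array([-3.14157794e+00,  2.08003150e-03, -1.34202639e+00]), 'contact_force': array([1.01846048, 0.390939  , 0.1120597 ]), 'ft_torque': array([ 0.01204164, -0.02551191, -0.01173369]), 'finger_gap': 0.08562966124725963}
scene {'intrinsics': [[373.207, 0.0, 311.036], [0.0, 373.207, 194.015], [0.0, 0.0, 1.0]], 'R': [[-0.08, 0.997, 0.022], [0.601, 0.066, -0.796], [-0.795, -0.05, -0.604]], 't': [0.025, -0.303, 1.424]}
top {'intrinsics': [[386.086, 0.0, 309.926], [0.0, 386.086, 197.182], [0.0, 0.0, 1.0]], 'R': [[-0.083, -0.997, -0.003], [-0.972, 0.082, -0.219], [0.219, -0.015, -0.976]], 't': [0.063, 0.639, 0.9]}
wrist {'intrinsics': [[298.68, 0.0, 322.738], [0.0, 298.68, 201.935], [0.0, 0.0, 1.0]], 'R': [[0.227, -0.974, -0.001], [-0.939, -0.219, 0.265], [-0.259, -0.059, -0.964]], 't': [-0.499, -0.034, 0.378]}
```

View pics/scene1.png

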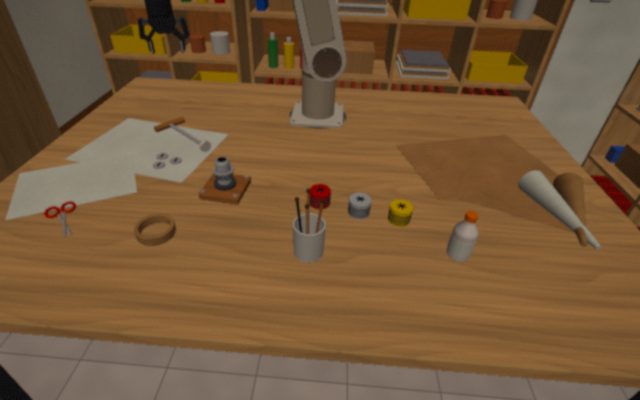

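View pics/top1.png

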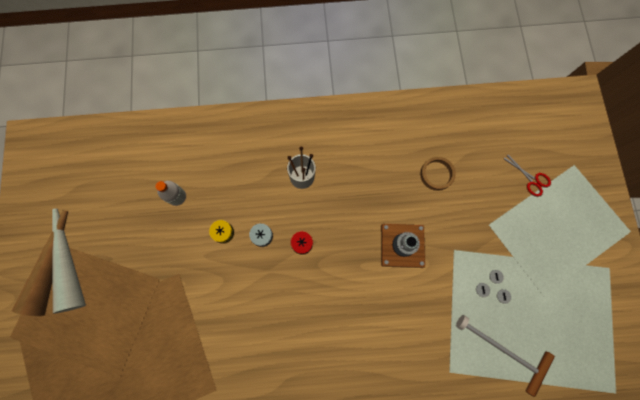

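Scene view: the candidates are grey at (360,205), red at (319,195) and yellow at (401,212). In the top view they are grey (261,235), red (302,242) and yellow (221,231). The bare aluminium one with the black star is the collar; red and yellow are look-alikes. The barrel mouth is at top (408,241), the pot at (302,170), the glue at (170,192) and the tape at (437,174).

```bash
cat > h.py <<'E'
import numpy as np, cv2
from station import readout, grab_frame, calibration, robot
def ray(c,u,v,z):
    d=c["R"].T@np.linalg.inv(c["intrinsics"])@np.array([u,v,1.]); o=-c["R"].T@np.asarray(c["t"])
    return o+d*(z-o[2])/d[2]
def proj(c,X):
    p=c["intrinsics"]@(c["R"]@np.asarray(X)+c["t"]); return p[:2]/p[2]
def st():
    s=readout.state(); print({k:np.round(s[k],4).tolist() for k in("time","tool_pos","eef_rot","contact_force","finger_gap","qpos")}); return s
E
python3 - <<'E'
from h import *
b=cv2.imread("pics/top1.png");c=calibration("top")
for n,u,v,z in[("grey",261,234.5,.044),("red",302,242,.044),("yel",221,231,.044),("mouth",410.5,241,.1),("pot",302,168,.085),("glue",163,187,.12),("tape",437,174,.02),("base",403,245.5,.02)]:
    print(n,np.round(ray(c,u,v,z),4))
cv2.imwrite("pics/crop1.png",np.hstack([cv2.resize(b[200:270,200:330],None,fx=3,fy=3,interpolation=2),cv2.resize(b[200:270,360:460],None,fx=3,fy=3,interpolation=2)]))
E
```

```text
grey [0.5616 0.1406 0.044 ]
red [0.534  0.0386 0.044 ]
yel [0.5789 0.2414 0.044 ]
mouth [ 0.5089 -0.2192  0.1   ]
pot [0.7153 0.0234 0.085 ]
glue [0.6852 0.3599 0.12  ]
tape [ 0.6881 -0.3363  0.02  ]
base [ 0.5059 -0.2195  0.02  ]
```

View pics/crop1.png

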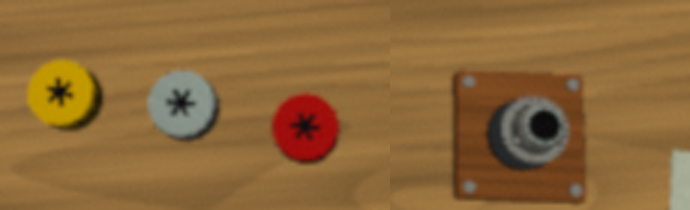

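The crop confirms it: grey is the bare aluminium cap with a star at top-view (261,234.5), giving (0.56, 0.14). The mouth hole is at about (411.5,241), giving (0.51, -0.22). Next is a planner helper that prints the move numbers.

```bash
cat >> h.py <<'E'
from scipy.spatial.transform import Rotation as Ro
def plan(x,y,z,yaw,step=55,turn=10):
    """print rows (tool axes, mm/deg) to bring TCP to x,y,z, tool straight down with yaw"""
    s=st(); p=s["tool_pos"]*1; R=Ro.from_euler("xyz",s["eef_rot"]); T=np.array([x,y,z])
    G=Ro.from_euler("xyz",[np.pi,0,yaw])
    while True:
        d=(T-p)*1e3; w=np.degrees((R.inv()*G).as_rotvec())
        f=min(1,step/max(np.linalg.norm(d),1e-9)); g=min(1,turn/max(np.linalg.norm(w),1e-9))
        print(np.round(R.inv().apply(d*f),1).tolist(),np.round(w*g,1).tolist())
        p=p+d*f/1e3; R=R*Ro.from_rotvec(np.radians(w*g))
        if f==1 and g==1: break
E
python3 -c "
from h import *
plan(.56,.141,.25,1.03)"
```

```text
{'time': 0.1, 'tool_pos': [0.1133, -0.4865, 0.2525], 'eef_rot': [-3.1416, 0.0019, -1.342], 'contact_force': [-0.1796, 1.1225, -0.1636], 'finger_gap': 0.0855, 'qpos': [-1.342, 0.2414, 0.0039, 1.3352, 0.0, 1.5708]}
[-36.4, -41.2, 0.2] [-0.0, 0.0, -10.0]
[-28.7, -46.9, 0.2] [-0.0, 0.0, -10.0]
[-20.1, -51.2, 0.2] [-0.0, 0.0, -10.0]
[-10.9, -53.9, 0.2] [-0.0, 0.0, -10.0]
[-1.4, -55.0, 0.2] [-0.0, 0.0, -10.0]
[8.2, -54.4, 0.2] [-0.0, 0.0, -10.0]
[17.5, -52.1, 0.2] [-0.0, 0.0, -10.0]
[26.3, -48.3, 0.2] [-0.0, 0.0, -10.0]
[34.3, -43.0, 0.2] [-0.0, 0.0, -10.0]
[41.2, -36.4, 0.2] [-0.0, 0.0, -10.0]
[46.9, -28.7, 0.2] [-0.0, 0.0, -10.0]
[51.2, -20.1, 0.2] [-0.0, 0.0, -10.0]
[53.9, -10.9, 0.2] [-0.0, 0.0, -10.0]
[55.0, -1.4, 0.2] [-0.0, 0.0, -5.9]
[0.2, 0.0, 0.0] [-0.0, 0.0, 0.0]
```

Emit:
drive_tool(slide=[[-36,-41,0],[-29,-47,0],[-20,-51,0],[-11,-54,0],[-1,-55,0]], angular=[[0,0,-10],[0,0,-10],[0,0,-10],[0,0,-10],[0,0,-10]], jaw=[0,0,0,0,0])

```text
time: 0.72
tool_pos: [0.2727, -0.2575, 0.2503]
eef_rot: [-3.138, 0.003, -0.45]
contact_force: [0.7, -0.5, 0.4]
finger_gap: 0.0858
```

Emit:
drive_tool(slide=[[8,-54,0],[17,-52,0],[26,-48,0],[34,-43,0],[41,-36,0]], angular=[[0,0,-10],[0,0,-10],[0,0,-10],[0,0,-10],[0,0,-10]], jaw=[0,0,0,0,0])

```text
time: 1.35
tool_pos: [0.4264, -0.0212, 0.2504]
eef_rot: [-3.137, -0.001, 0.452]
contact_force: [-0.1, -1.4, 0.3]
finger_gap: 0.0855
```

```bash
python3 -c "
from h import *
plan(.56,.141,.20,1.03)"
```

```text
{'time': 1.35, 'tool_pos': [0.4264, -0.0212, 0.2504], 'eef_rot': [-3.1374, -0.0007, 0.4519], 'contact_force': [-0.1088, -1.3973, 0.2736], 'finger_gap': 0.0855, 'qpos': [-0.0523, 0.0985, -0.1757, 1.298, 0.0041, 1.0666]}
[48.6, -22.2, 13.0] [-0.1, -0.0, -10.0]
[51.7, -13.5, 12.9] [-0.1, -0.0, -10.0]
[53.3, -4.3, 12.9] [-0.1, -0.0, -10.0]
[49.4, 4.7, 11.9] [-0.0, -0.0, -3.1]
```

Emit:
drive_tool(slide=[[49,-22,13],[52,-13,13],[53,-4,13],[50,5,12],[0,0,0]], angular=[[0,0,-10],[0,0,-10],[0,0,-10],[0,0,-3],[0,0,0]], jaw=[0,0,0,0,0])

```text
time: 1.98
tool_pos: [0.5638, 0.1515, 0.1951]
eef_rot: [-3.137, -0.0, 1.055]
contact_force: [-0.8, 0.2, -1.2]
finger_gap: 0.0851
```

Run:
```python
from h import *
s=st(); c=calibration("wrist"); a=grab_frame("wrist")
cv2.imwrite("pics/w1.png",a)
print(proj(c,[.56,.141,.044]),s["tool_pos"])
h=cv2.cvtColor(a,cv2.COLOR_BGR2HSV)
m=((h[...,1]<60)&(h[...,2]>60)).astype(np.uint8)
m=cv2.morphologyEx(m,cv2.MORPH_CLOSE,np.ones((15,15)))
n,l,S,C=cv2.connectedComponentsWithStats(m)
for i in range(1,n):
    if S[i,4]>400: print(S[i],C[i])
```

```text
{'time': 1.975, 'tool_pos': [0.5638, 0.1515, 0.1951], 'eef_rot': [-3.1371, -0.0001, 1.0546], 'contact_force': [-0.7849, 0.1992, -1.1623], 'finger_gap': 0.0851, 'qpos': [0.2609, 0.4378, 0.1341, 1.2702, 0.0032, 0.7771]}
[310.95176215 196.14783211] [0.5638028  0.15149055 0.19514598]
[ 286  164   59   63 2880] [315.59479167 195.95347222]
[ 533  167  107   68 5614] [590.2673673  199.00855005]
[181 249  43  50 619] [200.26332795 274.08400646]
[422 249  44  51 639] [445.22535211 274.48826291]
[   0  290   31   66 1219] [ 10.6997539  319.36751436]
[271 316  52  24 781] [297.37516005 327.61715749]
```

View pics/w1.png

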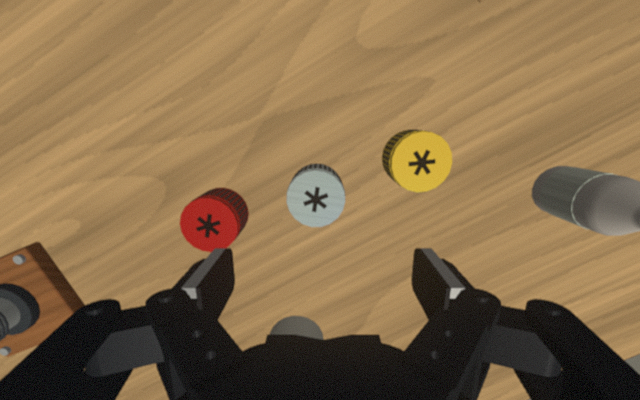

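The wrist view shows grey with its star centre at (316,199), red at (208,225) and yellow at (421,162). I'll place it with that pixel.

Run:
```python
from h import *
c=calibration("wrist")
p=ray(c,316,199,.044); print(p)
print("red",ray(c,208,225,.044),"yel",ray(c,421,162,.044))
plan(p[0],p[1],.10,1.055)
```

```text
[0.56405192 0.14222007 0.044     ]
red [0.5349351  0.03877611 0.044     ] yel [0.5812326  0.24270454 0.044     ]
{'time': 2.025, 'tool_pos': [0.563, 0.1502, 0.1959], 'eef_rot': [-3.1373, 0.0004, 1.0531], 'contact_force': [0.4004, 0.1155, -0.4773], 'finger_gap': 0.0856, 'qpos': [0.2593, 0.4354, 0.1323, 1.2711, 0.0027, 0.7771]}
[-3.6, 3.0, 54.8] [-0.2, 0.0, -0.1]
[-2.7, 2.1, 41.1] [0.0, 0.0, 0.0]
```

Emit:
drive_tool(slide=[[-3.5,3,50],[-3,2,41],[0,0,20],[0,0,0],[0,0,0]], angular=[[-0.2,0,0],[0,0,0],[0,0,0],[0,0,0],[0,0,0]], jaw=[0,0,0,0,0])

```text
time: 2.65
tool_pos: [0.5626, 0.1375, 0.0859]
eef_rot: [3.14, -0.0, 1.047]
contact_force: [0.6, 0.2, 1.1]
finger_gap: 0.0856
```

Run:
```python
from h import *
plan(.5633,.1417,.030,1.055,step=25)
```

```text
{'time': 2.65, 'tool_pos': [0.5626, 0.1375, 0.0859], 'eef_rot': [3.1397, -0.0003, 1.0467], 'contact_force': [0.6355, 0.2023, 1.07], 'finger_gap': 0.0856, 'qpos': [0.2402, 0.5147, -0.0459, 1.0087, -0.0011, 0.7642]}
[1.8, -0.7, 24.9] [0.1, -0.0, -0.5]
[1.8, -0.7, 24.9] [-0.0, -0.0, 0.0]
[0.4, -0.2, 6.0] [0.0, 0.0, -0.0]
```

Emit:
drive_tool(slide=[[2,-1,25],[2,-0.5,25],[0,0,4],[0,0,0],[0,0,0]], angular=[[0,0,0],[0,0,0],[0,0,0],[0,0,0],[0,0,0]], jaw=[0,0,0,0,0])

```text
time: 3.28
tool_pos: [0.5691, 0.1418, 0.0402]
eef_rot: [3.129, -0.011, 1.045]
contact_force: [0.1, -0.1, 0.1]
finger_gap: 0.0857
```

Emit:
drive_tool(slide=[[0,0,0],[0,0,0],[0,0,0],[0,0,0],[0,0,0]], angular=[[0,0,0],[0,0,0],[0,0,0],[0,0,0],[0,0,0]], jaw=[0.6,0.6,1,1,1], newtons=60)

```text
time: 3.9
tool_pos: [0.5702, 0.1419, 0.0424]
eef_rot: [3.126, -0.013, 1.045]
contact_force: [-0.1, 1.0, 0.1]
finger_gap: 0.0543
```

Run:
```python
from h import *
st()
```

```text
{'time': 3.9, 'tool_pos': [0.5702, 0.1419, 0.0424], 'eef_rot': [3.1264, -0.0126, 1.0446], 'contact_force': [-0.1498, 0.9744, 0.0813], 'finger_gap': 0.0543, 'qpos': [0.2447, 0.5661, -0.0881, 0.897, -0.0016, 0.771]}
```

Emit:
drive_tool(slide=[[0,0,0],[0,0,0],[0,0,0],[0,0,0],[0,0,0]], angular=[[0,0,0],[0,0,0],[0,0,0],[0,0,0],[0,0,0]], jaw=[0,0,0,0,0])

```text
time: 4.53
tool_pos: [0.5704, 0.142, 0.0425]
eef_rot: [3.126, -0.013, 1.045]
contact_force: [-1.1, -0.2, -0.3]
finger_gap: 0.0858
```

Run:
```python
from h import *
plan(.5633,.1417,.030,1.045,step=25)
```

```text
{'time': 4.525, 'tool_pos': [0.5704, 0.142, 0.0425], 'eef_rot': [3.1262, -0.0128, 1.0447], 'contact_force': [-1.147, -0.2478, -0.326], 'finger_gap': 0.0858, 'qpos': [0.2448, 0.5662, -0.0877, 0.8969, -0.0015, 0.771]}
[-4.0, -6.2, 12.3] [0.9, -0.7, -0.0]
```

Emit:
drive_tool(slide=[[-4,-6,12],[0,0,0],[0,0,0],[0,0,0],[0,0,0]], angular=[[0.9,-0.7,0],[0,0,0],[0,0,0],[0,0,0],[0,0,0]], jaw=[0,0,0,0,0])

```text
time: 5.15
tool_pos: [0.5626, 0.1415, 0.0291]
eef_rot: [-3.14, 0.001, 1.045]
contact_force: [0.3, -0.6, 0.2]
finger_gap: 0.0853
```

Run:
```python
from h import *
plan(.5633,.1417,.030,1.045,step=25)
cv2.imwrite("pics/w2.png",grab_frame("wrist"))
```

```text
{'time': 5.15, 'tool_pos': [0.5626, 0.1415, 0.0291], 'eef_rot': [-3.1396, 0.0008, 1.0446], 'contact_force': [0.2803, -0.6222, 0.2204], 'finger_gap': 0.0853, 'qpos': [0.246, 0.5838, -0.0976, 0.8914, 0.0009, 0.7723]}
[0.5, 0.5, -0.9] [-0.1, 0.0, -0.0]
```

View pics/w2.png

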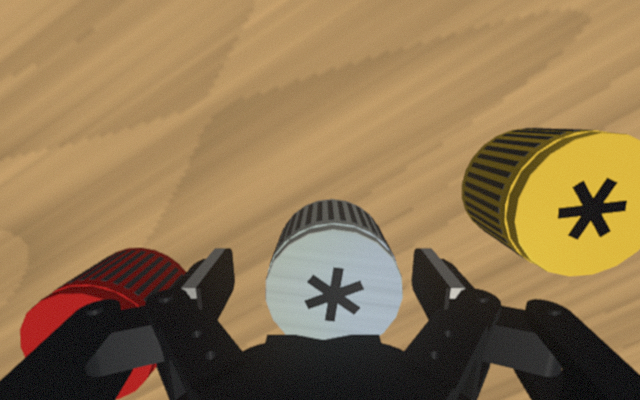

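The grey collar stands between the jaws, with its star centre at (333,293) and the jaw middle at about column 324.

Run:
```python
from h import *
p=ray(calibration("wrist"),333,293,.044);print(p)
plan(p[0],p[1],.030,1.045,step=25)
```

```text
[0.56471116 0.14516041 0.044     ]
{'time': 5.2, 'tool_pos': [0.5627, 0.1415, 0.0291], 'eef_rot': [-3.1397, 0.0008, 1.0446], 'contact_force': [-0.2465, 0.671, 0.3391], 'finger_gap': 0.0857, 'qpos': [0.2461, 0.5837, -0.0977, 0.8914, 0.0008, 0.7722]}
[4.2, -0.0, -0.9] [-0.1, 0.0, -0.0]
```

Emit:
drive_tool(slide=[[4,0,0],[0,0,0],[0,0,0],[0,0,0],[0,0,0]], angular=[[0,0,0],[0,0,0],[0,0,0],[0,0,0],[0,0,0]], jaw=[0,0,1,1,1], newtons=60)

```text
time: 5.82
tool_pos: [0.5653, 0.1454, 0.0299]
eef_rot: [-3.141, -0.0, 1.045]
contact_force: [-0.9, -0.3, -1.9]
finger_gap: 0.055
```

Emit:
drive_tool(slide=[[0,0,0],[0,0,-20],[0,0,-40],[0,0,-50],[0,0,-50]], angular=[[0,0,0],[0,0,0],[0,0,0],[0,0,0],[0,0,0]], jaw=[1,1,1,1,1])

```text
time: 6.45
tool_pos: [0.5606, 0.1439, 0.1862]
eef_rot: [-3.128, 0.012, 1.045]
contact_force: [1.7, 0.3, -2.3]
finger_gap: 0.0549
```

Run:
```python
from h import *
plan(.509,-.220,.210,-.408+.785,step=45,turn=5)
```

```text
{'time': 6.45, 'tool_pos': [0.5606, 0.1439, 0.1862], 'eef_rot': [-3.1281, 0.0122, 1.0446], 'contact_force': [1.6705, 0.2725, -2.3377], 'finger_gap': 0.0549, 'qpos': [0.251, 0.4446, 0.1206, 1.265, 0.0007, 0.7773]}
[-41.6, 16.8, -2.6] [-0.1, 0.1, 5.0]
[-40.0, 20.4, -2.7] [-0.1, 0.1, 5.0]
[-38.1, 23.8, -2.8] [-0.1, 0.1, 5.0]
[-35.9, 27.1, -2.8] [-0.1, 0.1, 5.0]
[-33.4, 30.1, -2.8] [-0.1, 0.1, 5.0]
[-30.6, 32.9, -2.9] [-0.1, 0.1, 5.0]
[-27.6, 35.4, -2.9] [-0.1, 0.1, 5.0]
[-24.4, 37.7, -2.9] [-0.0, 0.1, 3.3]
[-4.1, 7.2, -0.5] [0.0, -0.0, -0.0]
```

Emit:
drive_tool(slide=[[-42,17,-3],[-40,20,-3],[-38,24,-3],[-36,27,-3],[-33,30,-3]], angular=[[0,0,5],[0,0,5],[0,0,5],[0,0,5],[0,0,5]], jaw=[1,1,1,1,1])

```text
time: 7.08
tool_pos: [0.5299, -0.0803, 0.2063]
eef_rot: [-3.138, 0.008, 0.602]
contact_force: [1.6, 0.3, -2.1]
finger_gap: 0.0548
```

Emit:
drive_tool(slide=[[-31,33,-3],[-28,35,-3],[-24,38,-3],[0,0,0],[0,0,0]], angular=[[0,0,5],[0,0,5],[0,0,3],[0,0,0],[0,0,0]], jaw=[1,1,1,1,1])

```text
time: 7.7
tool_pos: [0.506, -0.2205, 0.2139]
eef_rot: [-3.137, 0.012, 0.361]
contact_force: [0.3, -0.1, -2.2]
finger_gap: 0.0547
```

Run:
```python
from h import *
plan(.509,-.220,.170,.377,step=45,turn=5)
cv2.imwrite("pics/w3.png",grab_frame("wrist"));cv2.imwrite("pics/t3.png",grab_frame("top"));cv2.imwrite("pics/s3.png",grab_frame("scene"))
a=cv2.imread("pics/w3.png")
s=cv2.resize(cv2.imread("pics/s3.png")[110:220,150:320],(640,414),interpolation=2)
cv2.imwrite("pics/m3.png",cv2.resize(np.vstack([a,s[:400]]),(480,600)))
```

```text
{'time': 7.7, 'tool_pos': [0.506, -0.2205, 0.2139], 'eef_rot': [-3.1373, 0.012, 0.3614], 'contact_force': [0.2934, -0.077, -2.2049], 'finger_gap': 0.0547, 'qpos': [-0.4084, 0.3711, 0.0826, 1.2939, -0.0053, 0.8011]}
[3.5, 0.7, 43.8] [-0.3, 0.7, -0.9]
```

View pics/m3.png

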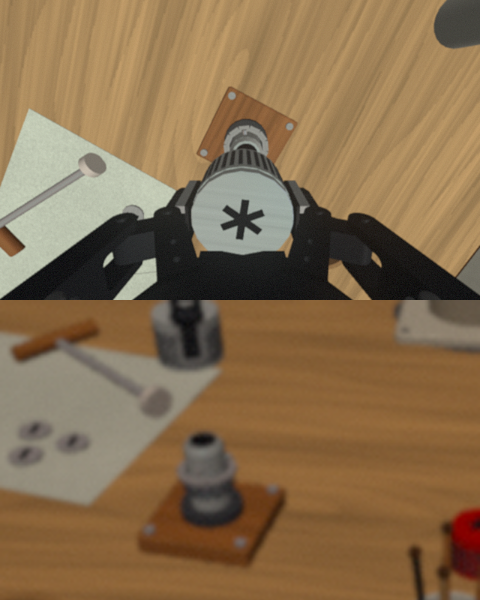

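```bash
python3 - <<'E'
from h import *
T=calibration("top");S=calibration("scene")
P=[]
for f,c,(x0,x1,y0,y1) in[("pics/top1.png",T,(398,422,230,252)),("pics/scene1.png",S,(212,232,150,170)),("pics/s3.png",S,(212,232,150,170))]:
    a=cv2.cvtColor(cv2.imread(f),cv2.COLOR_BGR2GRAY)[y0:y1,x0:x1].astype(float)
    print(f,a.min()); 
    m=(a<45).astype(np.uint8); n,l,st_,C=cv2.connectedComponentsWithStats(m)
    for i in range(1,n):
        if st_[i,4]>8:
            u,v=C[i]+[x0,y0]; print(st_[i],u,v,ray(c,u,v,.1)); 
# base block: brown mask min-area rect in top
a=cv2.imread("pics/top1.png"); h=cv2.cvtColor(a,cv2.COLOR_BGR2HSV)[210:280,370:440]
print(h[60-45+40,15],h[5,5])
E
python3 - <<'E'
import cv2
a=cv2.imread("pics/top1.png")[220:272,375:432];b=cv2.imread("pics/s3.png")[145:205,195:255]
import numpy as np
cv2.imwrite("pics/c4.png",np.hstack([cv2.resize(a,(399,364),interpolation=cv2.INTER_NEAREST),cv2.resize(b,(364,364),interpolation=cv2.INTER_NEAREST)]))
E
```

```text
pics/top1.png 10.0
[ 9  7  9  9 68] 411.04411764705884 241.25 [ 0.50818336 -0.22041861  0.1       ]
pics/scene1.png 9.0
[ 6  8  8  3 21] 221.33333333333334 159.04761904761904 [ 0.50967567 -0.22026947  0.1       ]
pics/s3.png 13.0
[ 6  8  7  3 20] 221.15 159.05 [ 0.50974162 -0.22073496  0.1       ]
[ 14 184  97] [ 17 149 154]
```

View pics/c4.png

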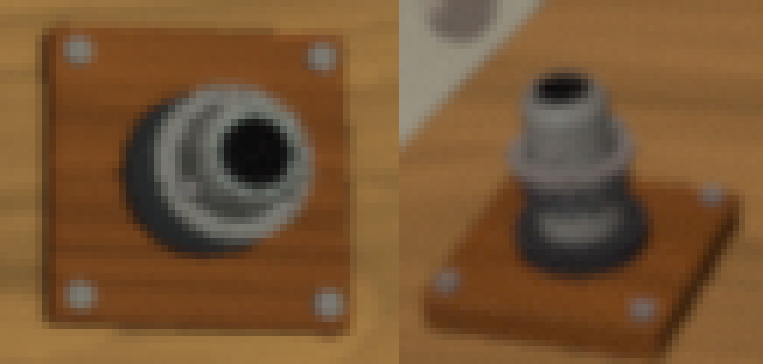

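The two views agree on the mouth at (0.509, -0.2205): the dark bore is at top (411,241) and scene (221,159). Next I check how the collar sits in the jaws using the star at wrist pixel (323,292), then plan the descent.

Run:
```python
from h import *
s=readout.state()
p=ray(calibration("wrist"),323,292,s["tool_pos"][2]+.014)
print("star-TCP in tool axes mm",Ro.from_euler("xyz",s["eef_rot"]).inv().apply(p-s["tool_pos"])*1e3)
plan(.509,-.2205,.145,.361,step=30)
```

```text
star-TCP in tool axes mm [  0.55839101  -0.15481492 -14.00707607]
{'time': 7.85, 'tool_pos': [0.5064, -0.2197, 0.2141], 'eef_rot': [-3.1379, 0.0118, 0.3633], 'contact_force': [0.4311, 0.3179, -1.6395], 'finger_gap': 0.0548, 'qpos': [-0.4065, 0.3707, 0.0827, 1.2938, -0.0055, 0.8011]}
[1.3, 0.8, 30.0] [-0.2, 0.7, 0.1]
[0.9, 0.7, 30.0] [0.0, -0.0, -0.0]
[0.3, 0.2, 9.1] [-0.0, -0.0, -0.0]
```

Emit:
drive_tool(slide=[[1,1,30],[1,1,30],[0,0,6],[0,0,0],[0,0,0]], angular=[[-0.2,0.7,0],[0,0,0],[0,0,0],[0,0,0],[0,0,0]], jaw=[1,1,1,1,1])

```text
time: 8.48
tool_pos: [0.5115, -0.2168, 0.1492]
eef_rot: [3.139, -0.004, 0.372]
contact_force: [-0.9, 0.3, -2.4]
finger_gap: 0.0553
```

Run:
```python
from h import *
plan(.509,-.2205,.135,.361,step=30)
```

```text
{'time': 8.475, 'tool_pos': [0.5115, -0.2168, 0.1492], 'eef_rot': [3.1393, -0.004, 0.3716], 'contact_force': [-0.9047, 0.299, -2.3995], 'finger_gap': 0.0553, 'qpos': [-0.4014, 0.4106, -0.0334, 1.1223, 0.0012, 0.7977]}
[-3.7, 2.5, 14.2] [0.1, -0.2, 0.6]
```

Emit:
drive_tool(slide=[[-3.7,2.5,10],[0,0,0],[0,0,0],[0,0,0],[0,0,0]], angular=[[0.1,-0.2,0],[0,0,0],[0,0,0],[0,0,0],[0,0,0]], jaw=[1,1,1,1,1])

```text
time: 9.1
tool_pos: [0.5101, -0.2215, 0.1408]
eef_rot: [3.138, -0.003, 0.371]
contact_force: [-0.5, -1.2, -1.8]
finger_gap: 0.0549
```

Run:
```python
from h import *
plan(.509,-.2205,.122,.361,step=5)
```

```text
{'time': 9.1, 'tool_pos': [0.5101, -0.2215, 0.1408], 'eef_rot': [3.1382, -0.0033, 0.3713], 'contact_force': [-0.4842, -1.1997, -1.8147], 'finger_gap': 0.0549, 'qpos': [-0.4096, 0.4186, -0.0446, 1.1029, -0.0001, 0.79]}
[-0.2, -0.4, 5.0] [0.2, -0.2, 0.6]
[-0.2, -0.3, 5.0] [-0.0, 0.0, 0.0]
[-0.2, -0.3, 5.0] [0.0, 0.0, 0.0]
[-0.1, -0.3, 3.8] [0.0, 0.0, 0.0]
```

Emit:
drive_tool(slide=[[-0.5,-1,4],[0,0,4],[0,0,4],[0,0,3],[0,0,0]], angular=[[0.2,-0.2,0],[0,0,0],[0,0,0],[0,0,0],[0,0,0]], jaw=[1,1,1,1,1])

```text
time: 9.72
tool_pos: [0.509, -0.2205, 0.1243]
eef_rot: [-3.141, 0.001, 0.371]
contact_force: [0.4, 0.3, -0.9]
finger_gap: 0.055
```

Emit:
drive_tool(slide=[[0,0,3],[0,0,3],[0,0,3],[0,0,3],[0,0,0]], angular=[[0,0,0],[0,0,0],[0,0,0],[0,0,0],[0,0,0]], jaw=[1,1,1,1,1])

```text
time: 10.35
tool_pos: [0.509, -0.2205, 0.1116]
eef_rot: [-3.141, 0.001, 0.371]
contact_force: [0.3, 0.3, -1.2]
finger_gap: 0.055
```

Emit:
drive_tool(slide=[[0,0,1],[0,0,1],[0,0,1],[0,0,0],[0,0,0]], angular=[[0,0,0],[0,0,0],[0,0,0],[0,0,0],[0,0,0]], jaw=[1,1,1,1,1])

```text
time: 10.98
tool_pos: [0.5094, -0.2207, 0.1109]
eef_rot: [3.141, -0.001, 0.371]
contact_force: [-0.7, -0.4, -0.5]
finger_gap: 0.0548
```

It is standing on the pins: 3 mm was commanded and it stopped at 0.111. I'll turn it under a light push.

Emit:
drive_tool(slide=[[0,0,2],[0,0,2],[0,0,2],[0,0,2],[0,0,2]], angular=[[0,0,5],[0,0,5],[0,0,5],[0,0,5],[0,0,5]], jaw=[1,1,1,1,1])

```text
time: 11.6
tool_pos: [0.5088, -0.221, 0.1104]
eef_rot: [3.138, -0.005, -0.076]
contact_force: [-4.5, 1.4, 11.2]
finger_gap: 0.0548
```

Emit:
drive_tool(slide=[[0,0,2],[0,0,2],[0,0,2],[0,0,2],[0,0,2]], angular=[[0,0,5],[0,0,5],[0,0,5],[0,0,5],[0,0,5]], jaw=[1,1,1,1,1])

```text
time: 12.22
tool_pos: [0.5081, -0.2201, 0.1038]
eef_rot: [-3.141, -0.006, -0.526]
contact_force: [0.6, 0.6, -1.1]
finger_gap: 0.0549
```

It dropped into the keyways. Now I push it down.

Emit:
drive_tool(slide=[[0,0,2],[0,0,2],[0,0,2],[0,0,2],[0,0,2]], angular=[[0,0,0],[0,0,0],[0,0,0],[0,0,0],[0,0,0]], jaw=[1,1,1,1,1])

```text
time: 12.85
tool_pos: [0.5083, -0.2201, 0.0944]
eef_rot: [-3.141, -0.006, -0.522]
contact_force: [-2.3, 1.6, 5.6]
finger_gap: 0.0551
```

Emit:
drive_tool(slide=[[0,0,2],[0,0,2],[0,0,2],[0,0,2],[0,0,2]], angular=[[0,0,0],[0,0,0],[0,0,0],[0,0,0],[0,0,0]], jaw=[1,1,1,1,1])

```text
time: 13.48
tool_pos: [0.5083, -0.2201, 0.0919]
eef_rot: [-3.14, -0.011, -0.522]
contact_force: [-4.7, 2.8, 13.2]
finger_gap: 0.0551
```

Emit:
drive_tool(slide=[[0,0,3],[0,0,3],[0,0,3],[0,0,3],[0,0,3]], angular=[[0,0,0],[0,0,0],[0,0,0],[0,0,0],[0,0,0]], jaw=[1,1,1,1,1])

```text
time: 14.1
tool_pos: [0.5084, -0.22, 0.092]
eef_rot: [-3.139, -0.019, -0.521]
contact_force: [-7.5, 3.3, 19.9]
finger_gap: 0.0547
```

Run:
```python
from h import *
s=st()
a=grab_frame("wrist");b=grab_frame("scene");st()
cv2.imwrite("pics/f.png",np.hstack([cv2.resize(a,(400,250)),cv2.resize(b[110:220,140:316],(400,250),interpolation=2)]))
```

```text
{'time': 14.1, 'tool_pos': [0.5084, -0.22, 0.092], 'eef_rot': [-3.1391, -0.0191, -0.5206], 'contact_force': [-7.4743, 3.3071, 19.8657], 'finger_gap': 0.0547, 'qpos': [-0.4087, 0.4529, -0.1322, 0.9665, 0.0004, 1.6827]}
{'time': 14.2, 'tool_pos': [0.5084, -0.2201, 0.092], 'eef_rot': [-3.1391, -0.0191, -0.5206], 'contact_force': [-7.1233, 3.05, 19.9843], 'finger_gap': 0.0547, 'qpos': [-0.4087, 0.4529, -0.1322, 0.9664, 0.0004, 1.6827]}
```

View pics/f.png

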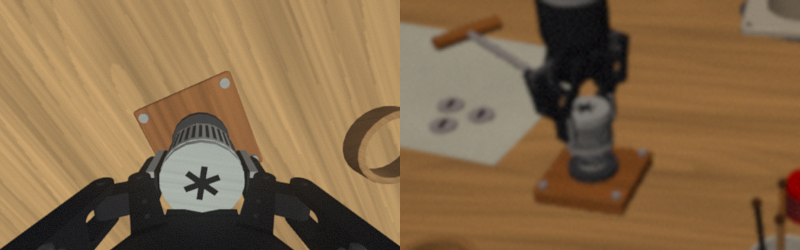

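The pictures show the collar upright on the barrel and still held. The TCP sank from 0.111 to 0.092, the full 19 mm, and stayed at 0.092 while the force rose from 13 to 20 N, so this is the hard stop.

```bash
python3 -c "
from station import order; print(order.close_job())"
```

```text
the job is handed in; nothing more can be done
None
```

The collar is on the barrel, pushed fully home, and was still gripped and held down when I handed the job in at about 14.2 s. No verdict came back.

- **What I did:** I gripped the bare aluminium collar between the red and yellow look-alikes and lowered it over the mouth onto the pins. I turned it up to about 50° under a light push until it dropped into the keyways, then pushed it down against the spring.
- **Depth:** The tool sank 19 mm from the pins to the stop, exactly the 11 + 8 mm expected. It then stayed at 0.092 m while the upward force rose from 13 to 20 N, which shows a hard stop. I couldn't read the spring ring directly.
- **Position and tilt:** The tool was within about 1 mm of the measured barrel axis and tilted about 0.02 rad. In the last pictures the collar was upright on the barrel.
- **Regrip:** My first grip was about 12 mm too high and slightly tilted, so I opened the jaws and gripped again lower before lifting.
- **Side force:** A side force of about 8 N remained at the end, probably from the slight tilt under the push.
- **Bystanders:** I never moved near the brush pot, glue bottle or tape roll, but I didn't measure their positions again at the end.

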